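# Build up two damper shafts

## Robot

A 6-joint arm with a two-finger parallel gripper is mounted at the origin on the work surface. World frame = base frame: x ahead of the robot, y to its left, z up, the work surface at z = 0. Lengths are in m, angles in rad, forces in N, time in s.
With the tool pointing down it reaches from about 0.325 to 0.775 m from the base axis. Payload 9.3 kg.
Tool frame: the origin (TCP) lies between the finger pads; the fingertips stand 11 mm ahead of it and the grasp point (between the pads) lies 8 mm behind it; z points along the fingers, y is the direction in which the jaws open and shut (so a half turn about z gives the same grasp; the last joint's range is limited). The gripper opens to 85 mm and grips with 20 to 120 N. Pads are 22 mm wide; open, the fingers measure 114 mm over their backs; the gripper's body (76 mm by 85 mm) begins 54 mm behind the grasp point. The pads swing forward as they close: fully open they stand 13 mm farther back than shut.
Start: joints at [1.089, 0.259, 0.021, 1.334, 0, 1.418], TCP at [0.178, 0.521, 0.242] pointing down, gripper open.
Joint ranges: [-3.04, 3.04], [-0.91, 1.82], [-1.04, 1.36], [-1.92, 1.95], [-1.52, 1.45], [-3.14, 3.14]. Speed limits (rad/s): [2.22, 2.22, 2.79, 3.14, 3.14, 3.14].

## Interface

Orientations are given as a rotation vector (axis times angle).
In Python, from bench import read_state, camera, close_job, find_in, pinpoint gives the robot as it stands. The module is installed in compiled form; this text tells all that it offers.
- The arm moves only by the tool play_rows, never from a script. Its argument "increments" is text: rows parted by semicolons, each of 7 numbers parted by spaces: the shift along the tool's x, y, z in m, then the turn, a rotation vector about the tool's x, y, z in rad, then the opening in per cent of the stroke, from 0 (shut) to 100 (fully open). A call has 1 to 20 rows; each row shifts and turns the commanded pose from where the row before left it, along the tool's axes as they then stand; what a row does not reach is not made up. A row lasts 1/12 s, in which the tool goes at most 41.7 mm and 7.16 degrees, less where a joint would pass 70% of its speed; a pose out of reach is approached as far as the arm can. A call with a gripper value outside its range is refused whole. The fingers move at their own pace and stop on an object; the grip force is fixed at half the most. Time passes only in rows, so rows that do not move let the fingers close. It gives the time, the measured TCP pose, the force and the opening at its end, in the units of the state.
- read_state(): the state, without advancing time (a new reading comes with each control period).
- camera(name): name is "scene" or "side" or "wrist"; returns a dict with "pixels" (400x640x3 uint8, red, green, blue), "camera_matrix" (3x3 intrinsics, pixels), "k1" (the pictures are not rectified: a ray, as slopes to the right and down, at radius r is drawn at 1 + k1 r^2 times it, then the intrinsics apply), "R" (3x3) and "t" (3): a world point X has camera coordinates R X + t. Camera axes: x right, y down, z forward; pixel columns grow to the right and rows downward; lengths in m; the calibration is good to about 2 mm. A picture is of the moment at which its call begins. There is no depth.
- close_job(): hands the job in, once; it reports no verdict.
Trained networks look in the newest picture that a camera, given by its name, has taken for a name from the list of things; names that differ only in an ending like _2 or _b are one class to them, and where a whole thing is asked for, a point or a joint stands for the part that bears it (a point fixed in the world has none). Each returns a list of dicts, best first, with "score" (0 to 1); they miss things now and then, are a little off and sometimes report something else, mostly with a low value. They report only what shows in the picture. A call takes as long as a camera call. They do not tell look-alikes from the thing itself.
- find_in(thing, camera): "bbox" ([left, top, width, height] in pixels, round what is visible of it).
- pinpoint(thing, camera): "xy" ([column, row] in pixels: a listed point, or the origin of a listed thing).
The state is a dict: "clock": time; "q": joint angles; "joint_velocities": joint speeds; "tau": joint torques, N m; "tcp_pos": TCP position; "eef_rot": TCP orientation; "force": force on the tool from outside, world axes, zero at the start; "ft_torque": the same for the moment, N m; "gripper_width": finger opening in m.
Only numpy, scipy, OpenCV 4.12 (cv2) and the standard library are available. Lean on these libraries where they do the work, as an engineer would, in place of code of your own. Each camera call takes 0.05 s, during which the arm holds its last target. There are 200 camera calls.

## Task

Build up the two damper shafts. On the shaft in the red clamp put the black bump stop at the bottom, then the red seal head, then the brass piston on top; on the shaft in the blue clamp put the white spacer first and then the green spring seat, flange down. Lower each part down the shaft until it rests on what is below it before letting go, without dropping it, and leave the bottle, the jar and the wrench where they are.

Things in the scene. Friction and masses are not known exactly. Their poses are not given: they have to be found in the camera images.
- red_clamp: red shaft clamp fixed to the bench: foot 90 x 70 mm, red block 60 x 53 mm up to 38 mm, low handle (under 30 mm) on one side, then a round dark boss 30 mm wide whose flat top, the seat, is 50 mm above the bench. From it a steel shaft of 11 mm diameter stands upright, straight to 102 mm, tapering to a 4 mm tip at 112 mm. Origin: on the bench, on the shaft's axis; z up
- blue_clamp: blue shaft clamp fixed to the bench: foot 90 x 70 mm, blue block 60 x 53 mm up to 38 mm, low handle (under 30 mm) on one side, then a round dark boss 30 mm wide whose flat top, the seat, is 50 mm above the bench. From it a steel shaft of 11 mm diameter stands upright, straight to 102 mm, tapering to a 4 mm tip at 112 mm. Origin: on the bench, on the shaft's axis; z up
- bump_stop: black rubber bump stop: plain ring of 42 mm outer diameter, 20 mm high, with an 18 mm through bore. Loose, lies flat on the bench with its bore upright. Origin: centre of its underside, on the bore's axis; z up along the bore (the yaw does not matter)
- seal_head: red seal head: plain ring of 50 mm outer diameter, 20 mm high, with an 18 mm through bore. Loose, lies flat on the bench with its bore upright. Origin: centre of its underside, on the bore's axis; z up along the bore (the yaw does not matter)
- piston: brass (yellow metal) piston: plain ring of 38 mm outer diameter, 18 mm high, with an 18 mm through bore. Loose, lies flat on the bench with its bore upright. Origin: centre of its underside, on the bore's axis; z up along the bore (the yaw does not matter)
- spacer: white plastic spacer: plain ring of 34 mm outer diameter, 22 mm high, with an 18 mm through bore. Loose, lies flat on the bench with its bore upright. Origin: centre of its underside, on the bore's axis; z up along the bore (the yaw does not matter)
- spring_seat: green spring seat: hub of 40 mm outer diameter, 20 mm high, with a flange of 54 mm diameter round its lowest 6 mm, and an 18 mm through bore; flange down. Loose, lies flat on the bench with its bore upright. Origin: centre of its underside, on the bore's axis; z up along the bore (the yaw does not matter)
- oil_bottle: bystander: black oil bottle with a pale label and a yellow cap, 56 mm diameter, 130 mm tall, standing. Origin: centre of its underside
- grease_jar: bystander: amber grease jar with a pale label and a grey lid, 72 mm diameter, 65 mm tall, standing. Origin: centre of its underside
- wrench: bystander: steel wrench, 200 mm long, lying flat at the far edge of the work. Origin: about its middle, on the bench; x along it
There are look-alikes about, which are no part of the job. Of the things like the seal_head, leave any that is orange or pink; of the rest the smaller one is meant.

How it is judged:
By the outcome, as a careful person would: the job done as asked, in the order asked, and still so for the second after the job is handed in, with the robot touching nothing.
It also fails if it takes over 122 s, if anything falls off the work surface, if the arm or the gripper's body presses on something with over 40 N, if the wrist force passes 120 N, or if a joint passes its speed limit or range.

## Working session

There is one attempt and no reset: what is moved stays moved. The work goes in short steps, Python scripts to look and compute and a tool call to move; the robot and the scene stay as the last step left them, time stands still between calls to the robot, and variables do not carry over. Pictures are saved under pics/ and viewed, on a budget of 14 in all, crops included, one or two more only if the job needs it, and the job is handed in when it is done.

Besides the shell and the picture viewer there is one more tool, called as name(argument=value, ...) on one line, values as JSON. play_rows: Moves the arm, as the interface text tells. Its arguments: {"type":"object","properties":{"increments":{"type":"string"}},"required":["increments"]}

```bash
mkdir -p pics; cat > h.py <<'E'
import numpy as np, cv2
from bench import *
from scipy.spatial.transform import Rotation as Ro
def ray(c,u,v):
    K=np.array(c["camera_matrix"]);d=np.array([(u-K[0,2])/K[0,0],(v-K[1,2])/K[1,1]])
    s=d.copy()
    for _ in range(30): s=d/(1+c["k1"]*(s@s))
    R=np.array(c["R"]);return -R.T@np.array(c["t"]),R.T@np.array([s[0],s[1],1.])
def at(c,u,v,z):
    o,d=ray(c,u,v);return o+d*(z-o[2])/d[2]
def proj(c,X):
    p=np.array(c["R"])@np.array(X)+np.array(c["t"]);s=p[:2]/p[2];s=s*(1+c["k1"]*(s@s))
    K=np.array(c["camera_matrix"]);return K[:2,:2]@s+K[:2,2]
def save(c,n,crop=None,sc=1):
    im=c["pixels"][:,:,::-1]
    if crop: im=im[crop[1]:crop[3],crop[0]:crop[2]]
    cv2.imwrite("pics/"+n,cv2.resize(im,None,fx=sc,fy=sc,interpolation=cv2.INTER_CUBIC))
E
python3 - <<'E'
from h import *
s=read_state();print({k:np.round(v,3) for k,v in s.items()}, Ro.from_rotvec(s['eef_rot']).as_matrix().round(3))
T="red_clamp blue_clamp bump_stop seal_head piston spacer spring_seat oil_bottle grease_jar wrench".split()
for n in ("scene","side","wrist"):
    c=camera(n);save(c,n+"0.png",sc=1.25)
    print(n,np.round(c["camera_matrix"],1).tolist(),c["k1"],(-np.array(c["R"]).T@c["t"]).round(3),np.array(c["R"]).round(2).tolist())
    for t in T:
        for d in pinpoint(t,n)[:4]:
            print(t,np.round(d["xy"],1),round(d["score"],2),at(c,*d["xy"],0).round(3),end=" | ")
        print([ (np.round(d["bbox"]).astype(int).tolist(),round(d["score"],2)) for d in find_in(t,n)[:4]])
E
```

```text
{'clock': np.float64(0.0), 'q': array([1.089, 0.259, 0.021, 1.334, 0.   , 1.418]), 'joint_velocities': array([ 0.001, -0.   , -0.   ,  0.   ,  0.   ,  0.001]), 'tau': array([ 2.0000e-03, -5.5564e+01,  3.4454e+01,  1.4000e-02, -0.0000e+00,
        0.0000e+00]), 'tcp_pos': array([0.177, 0.52 , 0.242]), 'eef_rot': array([-5.140e-01, -3.099e+00,  2.000e-03]), 'force': array([ 0.288,  0.105, -0.419]), 'ft_torque': array([-0.004,  0.016,  0.023]), 'gripper_width': np.float64(0.086)} [[-0.946  0.323 -0.001]
 [ 0.323  0.946 -0.001]
 [ 0.    -0.001 -1.   ]]
scene [[399.0, 0.0, 319.0], [0.0, 399.0, 199.3], [0.0, 0.0, 1.0]] -0.062335840099778564 [1.272 0.173 0.656] [[-0.26, 0.96, 0.01], [0.61, 0.18, -0.77], [-0.75, -0.2, -0.64]]
red_clamp [244.7 221.3] 0.65 [ 0.635 -0.18   0.   ] | red_clamp [175.8 198.9] 0.64 [ 0.606 -0.386  0.   ] | [([222, 184, 38, 48], 0.98)]
blue_clamp [424.2 206.8] 0.95 [0.46  0.236 0.   ] | [([406, 170, 38, 53], 0.62)]
bump_stop [313.7 234.2] 0.8 [ 0.632 -0.008  0.   ] | [([306, 220, 21, 21], 0.79), ([301, 179, 20, 12], 0.33), ([223, 186, 39, 49], 0.2)]
seal_head [293.9 
[... 1688 characters left out ...]
2, 13], 0.41)]
spring_seat [353.  248.8] 0.6 [ 0.448  0.084 -0.   ] | spring_seat [384.9 163.8] 0.28 [ 0.439 -0.249 -0.   ] | [([342, 241, 25, 20], 0.78)]
oil_bottle [346.1 130.4] 0.77 [ 0.59  -0.371  0.   ] | [([337, 88, 21, 45], 0.63)]
grease_jar [246.1 341.3] 0.94 [0.59  0.375 0.   ] | [([225, 312, 36, 48], 0.84)]
wrench [248.  193.8] 0.96 [ 0.763 -0.007  0.   ] | [([215, 179, 67, 28], 0.98)]
wrist [[307.7, 0.0, 320.0], [0.0, 307.7, 197.7], [0.0, 0.0, 1.0]] -0.003869125052710728 [0.101 0.546 0.373] [[0.32, 0.95, 0.0], [0.9, -0.31, 0.31], [0.3, -0.1, -0.95]]
[]
[]
[]
seal_head [ 27.9 373.6] 0.82 [ 0.345 -0.025  0.   ] | [([3, 355, 43, 42], 0.81)]
[]
[]
[([129, 389, 12, 10], 0.43)]
[]
[]
[]
```

```bash
python3 - <<'E'
from h import *
c=camera("scene");save(c,"sc1.png",(150,110,470,310),2.5)
c=camera("side");save(c,"sd1.png",(200,80,440,350),2.2)
E
```

```text
(no output)
```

View pics/sc1.png

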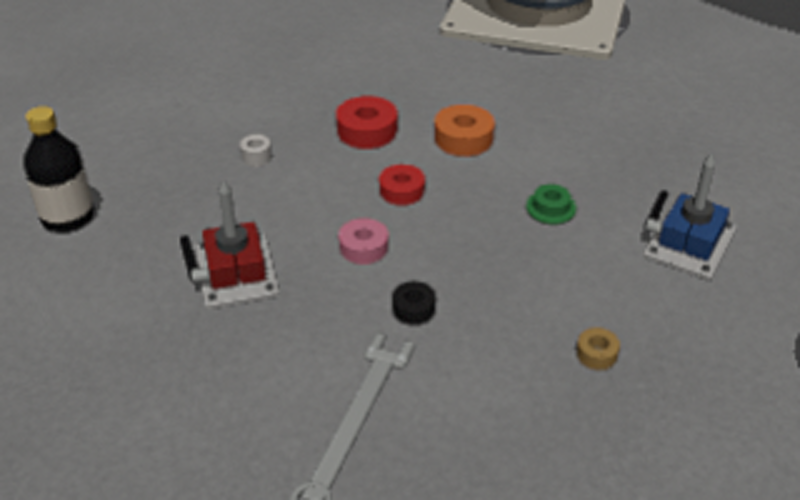

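View pics/sd1.png

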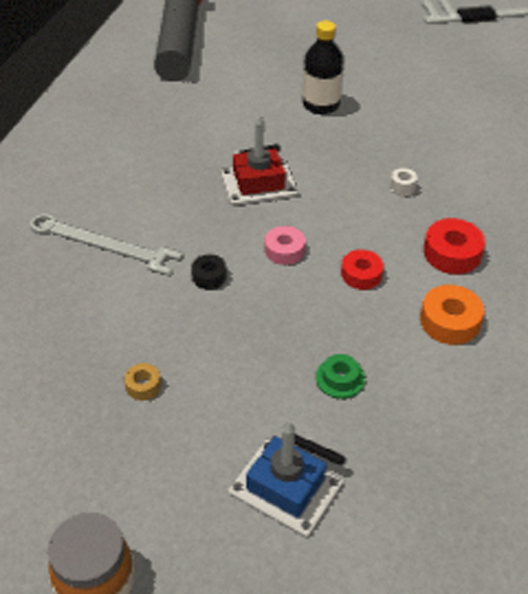

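The scene crop shows the small red ring at crop (402,184), the big red at (367,121), pink and orange look-alikes, bump stop (413,302), piston (598,347), spacer (255,149), seat (551,203). The shaft tips are at (225,187) and (708,160), and the side view agrees. I'll refine each position by fitting model silhouettes.

```bash
cat >> h.py <<'E'
from scipy.optimize import least_squares
P=dict(bump_stop=([0.628,-.003],.021,.020),seal_head=([.458,-.063],.025,.020),piston=([.643,.172],.019,.018),spacer=([.437,-.24],.017,.022),spring_seat=([.448,.09],.027,.006))
def hull(c,x,y,r,h,z=0):
    a=np.linspace(0,2*np.pi,40);pts=[proj(c,[x+r*np.cos(t),y+r*np.sin(t),zz]) for t in a for zz in (z,z+h)]
    return cv2.convexHull(np.float32(pts))[:,0]
def mask(c,name):
    hsv=cv2.cvtColor(c["pixels"],cv2.COLOR_RGB2HSV).astype(int);H,S,V=hsv[...,0],hsv[...,1],hsv[...,2]
    return {"bump_stop":V<55,"seal_head":((H<6)|(H>174))&(S>150),"piston":(H>10)&(H<30)&(S>90),"spring_seat":(H>45)&(H<80)&(S>90),"spacer":(S<60)&(V>130)}[name]
def meas(c,name,z=0):
    (x,y),r,h=P[name];
    hl=hull(c,x,y,r,h,z);u0,v0=(hl.min(0)-9).astype(int);u1,v1=(hl.max(0)+9).astype(int)
    m=np.zeros(c["pixels"].shape[:2],np.uint8);m[v0:v1,u0:u1]=mask(c,name)[v0:v1,u0:u1]
    n,l,st,ce=cv2.connectedComponentsWithStats(m)
    if n<2: return None
    k=1+np.argmax(st[1:,4]);m=(l==k).astype(np.uint8)
    cs,_=cv2.findContours(m,cv2.RETR_EXTERNAL,cv2.CHAIN_APPROX_NONE);hc=cv2.convexHull(max(cs,key=len))
    M=lambda p:(lambda q:np.array([q["m10"],q["m01"]])/q["m00"])(cv2.moments(p))
    hu=lambda p:M(np.vstack([hull(c,p[0],p[1],r,h,z)]+([] )).astype(np.float32))
    def full(p):
        a=hull(c,p[0],p[1],r,h,z)
        if name=="spring_seat": a=cv2.convexHull(np.vstack([a,hull(c,p[0],p[1],.020,.020,z)]))[:,0]
        return a
    s=least_squares(lambda p:M(full(p))-M(hc),[x,y],diff_step=1e-3)
    return s.x.round(4),cv2.contourArea(hc),round(cv2.contourArea(full(s.x)))
E
python3 - <<'E'
from h import *
for n in ("scene","side"):
    c=camera(n);
    for k in P: print(n,k,meas(c,k))
    for k,(x,y) in dict(red=(.632,-.187),blue=(.461,.238)).items():
        # shaft: bright grey pixels low sat between z .06 and .112
        hl=hull(c,x,y,.012,.05,.06);u0,v0=(hl.min(0)-4).astype(int);u1,v1=(hl.max(0)+4).astype(int)
        print(n,k,proj(c,[x,y,.112]).round(1),proj(c,[x,y,.055]).round(1))
        im=c["pixels"][v0:v1,u0:u1].astype(int).sum(2)//3
        print(u0,v0);print(im)
E
```

```text
scene bump_stop (array([ 0.6297, -0.0047]), 223.0, 291)
scene seal_head (array([ 0.458, -0.066]), 214.0, 278)
scene piston (array([0.6395, 0.1683]), 210.5, 264)
scene spacer (array([ 0.4325, -0.2459]), 58.0, 145)
scene spring_seat (array([0.4428, 0.0927]), 210.5, 278)
scene red [237.  183.1] [239.9 202.6]
227 176
[[113 112 114 113 111 111 111 113 113 113 112 113 114 112 112 112 113 113
  114 114 113]
 [114 114 114 114 114 112 112 112 112 112 113 111 112 112 112 113 114 114
  113 112 112]
 [112 112 112 113 112 111 110 110 110 111 113 111 110 111 113 113 113 112
  113 111 112]
 [110 111 113 112 113 112 111 112 111 112 115 113 111 112 112 112 111 112
  112 113 114]
 [110 111 113 114 114 113 112 114 113 112 112 112 112 113 112 113 112 112
  113 114 114]
 [112 111 112 112 112 111 112 113 113 112 112 112 113 113 116 116 114 113
  114 114 113]
 [111 112 112 113 111 111 111 112 113 112 112 110 113 106 114 114 112 113
  113 112 112]
 [112 113 113 111 112 111 111 110 112 112 109 108 119 105 109 111 112 112
  114 113 114]
 [111 110 111 111 112 112 111 112 114 113 108 115 123 110 101 109 115 116
[... 9397 characters left out ...]
7  87  87  83  81  79  85 101 105 101  95  86  74  84  83  86
   85  85  82]
 [ 56  68  86  92  90  82  84  83  87  98 106  99  92  84  56  60  83  78
   74  84  86]
 [ 79  64  54  74  83  83  82  83  88 101 102 100  98  86  52  47  49  44
   60  87  86]
 [ 86  85  84  64  70  83  83  83  90 106 102  94  94  79  53  44  45  43
   63  85  85]
 [ 86  88  87  85  84  83  82  82  87  94 104  99  95  76  49  45  47  43
   44  62  85]
 [ 87  87  87  82  72  82  83  84  78  85 100  95  81  72  72  45  44  50
   46  48  52]
 [ 86  86  84  79  56  68  82  83  82  83  85  83  83  82  85  86  81  72
   46  48  48]
 [ 88  86  88  79  60  56  76  82  82  83  81  81  79  84  85  85  75  51
   37  44  46]]
```

```bash
python3 - <<'E'
from h import *
cs=camera("scene");cd=camera("side")
D=dict(red=([.632,-.187],{0:((239.3,183),(241,196)),1:((318.3,132.8),(317.5,143))}),blue=([.461,.238],{0:((433.4,172),(430.9,185)),1:((331.3,272),(330.4,284))}))
def res(p,obs,cams):
    r=[]
    for i in cams:
        c=(cs,cd)[i];tip,mid=obs[i];r+=list(proj(c,[*p,.112])-tip)
        a,b=proj(c,[*p,.112]),proj(c,[*p,.05]);d=(b-a)/np.linalg.norm(b-a);w=np.array(mid)-a;r.append(d[0]*w[1]-d[1]*w[0])
    return np.array(r)
for k,(p0,obs) in D.items():
    for cams in ((0,),(1,),(0,1)):
        s=least_squares(res,p0,args=(obs,cams));print(k,cams,s.x.round(4),s.fun.round(1))
# spacer
def mk(c,n):
    hsv=cv2.cvtColor(c["pixels"],cv2.COLOR_RGB2HSV).astype(int);V=hsv[...,2]
    return V>(135 if c is cs else 175)
import h; h.mask=mk
for c in (cs,cd): print(meas(c,"spacer"))
E
```

```text
red (0,) [ 0.6302 -0.1824] [-0.1  0.   0.1]
red (1,) [ 0.6241 -0.1827] [-0.3 -0.   0.4]
red (0, 1) [ 0.6259 -0.1842] [-0.1 -1.2  0.3 -0.8 -0.5 -0.1]
blue (0,) [0.4636 0.2386] [ 0.3  0.1 -0.3]
blue (1,) [0.4588 0.2401] [-0.1 -0.   0.1]
blue (0, 1) [0.4594 0.2392] [ 0.6 -0.9 -0.2 -0.3 -0.5 -0. ]
(array([ 0.4325, -0.2457]), 57.0, 145)
(array([ 0.4455, -0.2531]), 61.5, 137)
```

play_rows(increments="0 0 0 0 0 -0.1096 100;0 0 0 0 0 -0.1096 100;0 0 0 0 0 -0.1096 100;-0.026 -0.031 0 0 0 0 100;-0.026 -0.031 0 0 0 0 100;-0.026 -0.031 0 0 0 0 100;-0.026 -0.031 0 0 0 0 100;-0.026 -0.031 0 0 0 0 100;-0.026 -0.031 0 0 0 0 100;-0.026 -0.031 0 0 0 0 100;-0.026 -0.031 0 0 0 0 100;-0.026 -0.031 0 0 0 0 100;-0.026 -0.031 0 0 0 0 100;-0.026 -0.031 0 0 0 0 100;-0.026 -0.031 0 0 0 0 80;-0.026 -0.031 0 0 0 0 80;-0.026 -0.031 0 0 0 0 80;-0.026 -0.031 0 0 0 0 80;-0.026 -0.031 0 0 0 0 80;0 0 0 0 0 0 80")

```text
clock: 5.12
tcp_pos: [0.5972, 0.0192, 0.2408]
eef_rot: [0.007, 3.142, -0.002]
force: [-1.8, 0.8, -0.0]
gripper_width: 0.0684
```

```bash
python3 - <<'E'
from h import *
c=camera("wrist");save(c,"w1.png",sc=1.2)
print(read_state()["tcp_pos"].round(4), (-np.array(c["R"]).T@c["t"]).round(3))
P.update(bump_stop=([.629,-.0045],.021,.020),seal_head=([.458,-.066],.025,.02),piston=([.6393,.1682],.019,.018),spring_seat=([.4428,.0926],.027,.006))
for k in P:
    print(k,proj(c,[*P[k][0],.01]).round())
    try: print(meas(c,k))
    except Exception as e: print(e)
for k in ((.628,-.1835),): print(proj(c,[*k,.112]).round(1),proj(c,[*k,.05]).round(1))
E
```

```text
[0.5954 0.0214 0.241 ] [0.517 0.019 0.372]
bump_stop [302. 193.]
(array([ 0.6276, -0.0048]), 902.0, 1043)
seal_head [240.  39.]
(array([ 0.4575, -0.0662]), 2009.5, 2238)
piston [441. 200.]
(array([0.6386, 0.1678]), 793.0, 918)
spacer [71. 18.]
None
spring_seat [390.  22.]
None
[100.2 225.7] [138.1 203.4]
```

View pics/w1.png

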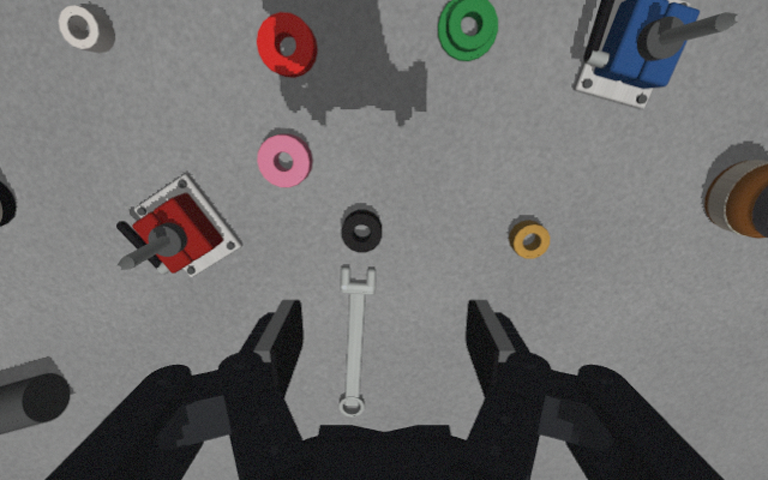

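The wrist view shows every part: bump stop at (362,231), red shaft from tip (122,265) to base (165,238), blue tip (730,20), spacer (80,27). The seal head is the small red ring at (287,44). I'll refine the shafts and the spacer from this view.

```bash
python3 - <<'E'
from h import *
import h
c=camera("wrist");save(c,"w2a.png",(80,150,230,250),4);save(c,"w2b.png",(460,0,640,90),4)
h.mask=lambda c,n:cv2.cvtColor(c["pixels"],cv2.COLOR_RGB2HSV)[...,2]>150
P["spacer"]=([.438,-.247],.017,.022);print(meas(c,"spacer"))
a=cv2.imread("pics/w2a.png");b=cv2.imread("pics/w2b.png");b=cv2.resize(b,(600,300));cv2.imwrite("pics/w2.png",np.vstack([a,b]))
for k in ((.628,-.1835),(.461,.2392)): print(proj(c,[*k,.112]).round(1),proj(c,[*k,.05]).round(1))
E
```

```text
None
[ 98.  227.7] [136.2 205.1]
[610.   20.3] [551.2  35.8]
```

View pics/w2.png

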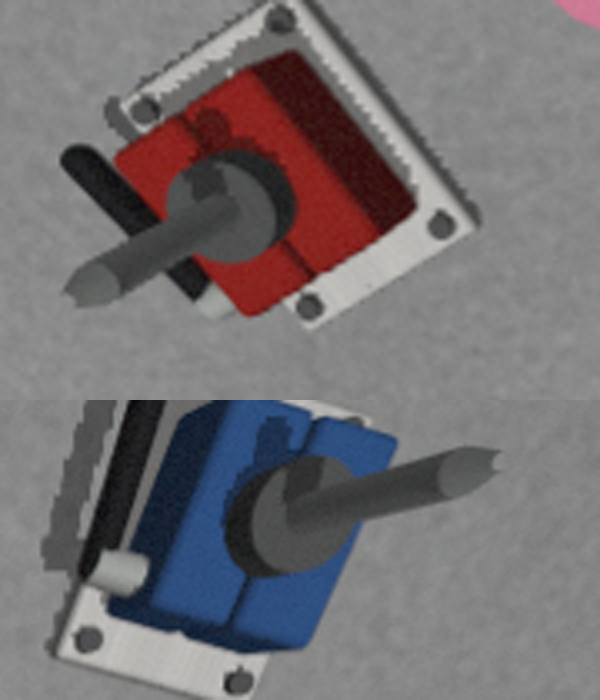

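play_rows(increments="-0.011 -0.009 0.015 0 0 0 80;-0.011 -0.009 0.03 0 0 0 80;-0.011 -0.008 0.03 0 0 0 80;0 0 0.03 0 0 0 80;0 0 0.03 0 0 0 80;0 0 0.03 0 0 0 80;0 0 0.025 0 0 0 80;0 0 0.015 0 0 0 80;0 0 0.01 0 0 0 80;0 0 0 0 0 0 80;0 0 0 0 0 0 80")

```text
clock: 6.13
tcp_pos: [0.6266, -0.0008, 0.0279]
eef_rot: [-0.001, 3.141, 0.0]
force: [0.3, 0.5, 1.0]
gripper_width: 0.0683
```

```bash
python3 - <<'E'
from h import *
c=camera("wrist");save(c,"w3.png",(120,100,520,400),1.5)
s=read_state();print(s["tcp_pos"].round(4),s["eef_rot"].round(4),s["force"].round(1))
E
```

```text
[ 0.6271 -0.001   0.0285] [-1.0000e-03  3.1401e+00 -3.0000e-04] [ 0.5 -0.1  0.5]
```

View pics/w3.png

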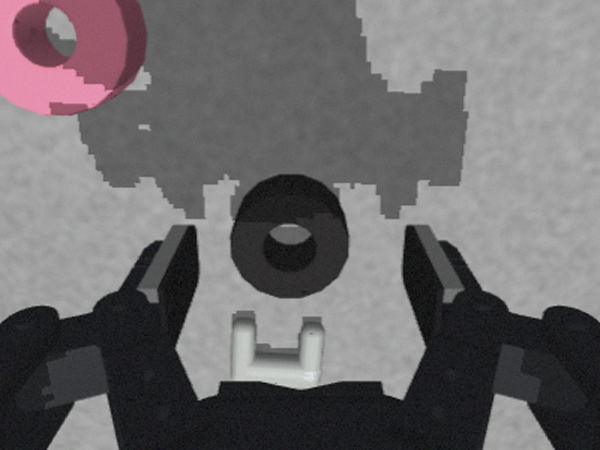

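play_rows(increments="-0.001 -0.0037 0.007 0 0 0 80;0 0 0.007 0 0 0 80;0 0 0 0 0 0 60;0 0 0 0 0 0 30;0 0 0 0 0 0 20;0 0 0 0 0 0 20;0 0 0 0 0 0 20;0 0 0 0 0 0 20;0 0 0 0 0 0 20")

```text
clock: 6.93
tcp_pos: [0.6278, -0.0053, 0.0136]
eef_rot: [0.0, 3.141, -0.0]
force: [-0.6, 0.1, 5.2]
gripper_width: 0.0399
```

play_rows(increments="0 0 -0.01 0 0 0 20;0 0 -0.02 0 0 0 20;0 0 -0.03 0 0 0 20;0 0 -0.03 0 0 0 20;0 0 -0.03 0 0 0 20;0 0 -0.03 0 0 0 20;0.002 -0.018 0 0 0 0 20;0 -0.03 0 0 0 0 20;0 -0.03 0 0 0 0 20;0 -0.03 0 0 0 0 20;0 -0.03 0 0 0 0 20;0 -0.025 0 0 0 0 20;0 -0.015 0 0 0 0 20;0 0 0 0 0 0 20;0 0 0 0 0 0 20")

```text
clock: 8.18
tcp_pos: [0.6254, -0.1834, 0.1633]
eef_rot: [-0.002, -3.141, -0.001]
force: [-0.1, 0.9, -0.8]
gripper_width: 0.0402
```

```bash
python3 - <<'E'
from h import *
c=camera("wrist");a=c["pixels"][80:380,120:520,::-1];cs=camera("scene")
s=read_state();p=s["tcp_pos"];print(p.round(4),s["force"].round(1))
u,v=proj(cs,p).astype(int);b=cs["pixels"][v-40:v+60,u-50:u+50,::-1]
cv2.imwrite("pics/w4.png",np.hstack([cv2.resize(a,(480,360)),cv2.resize(b,(360,360),interpolation=2)[:, :320]]))
print(u,v)
for z in (.112,.05): print(proj(c,[.6255,-.183,z]).round(1))
zb=p[2]-.0125
print("part centre bottom/top",proj(c,[p[0],p[1],zb]).round(1),proj(c,[p[0],p[1],zb+.02]).round(1))
E
```

```text
[ 0.6256 -0.1821  0.1634] [ 0.7 -0.5 -0.3]
237 162
[321.5 228.4]
[321.1 198.2]
part centre bottom/top [323.7 258.8] [324.3 280.4]
```

View pics/w4.png

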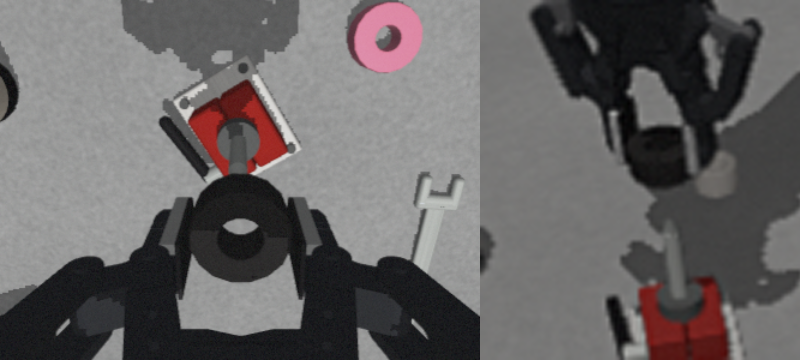

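play_rows(increments="0 0 0.015 0 0 0 20;0 0 0.015 0 0 0 20;0 0 0.01 0 0 0 20;0 0 0.01 0 0 0 20;0 0 0.01 0 0 0 20;0 0 0.01 0 0 0 20;0 0 0.01 0 0 0 20;0 0 0 0 0 0 20")

```text
clock: 8.95
tcp_pos: [0.6247, -0.1827, 0.0809]
eef_rot: [0.0, -3.139, -0.002]
force: [-0.9, -0.6, -0.7]
gripper_width: 0.0402
```

```bash
python3 - <<'E'
from h import *
c=camera("wrist");a=c["pixels"][80:380,120:520,::-1];cs=camera("scene")
s=read_state();p=s["tcp_pos"];print(p.round(4),s["force"].round(1),s["gripper_width"])
b=cs["pixels"][130:230,190:290,::-1]
cv2.imwrite("pics/w5.png",np.hstack([cv2.resize(a,(480,360)),cv2.resize(b,(360,360),interpolation=2)[:, :320]]))
E
```

```text
[ 0.6255 -0.1832  0.083 ] [-0.5  0.3 -0.5] 0.039820411627140714
```

View pics/w5.png

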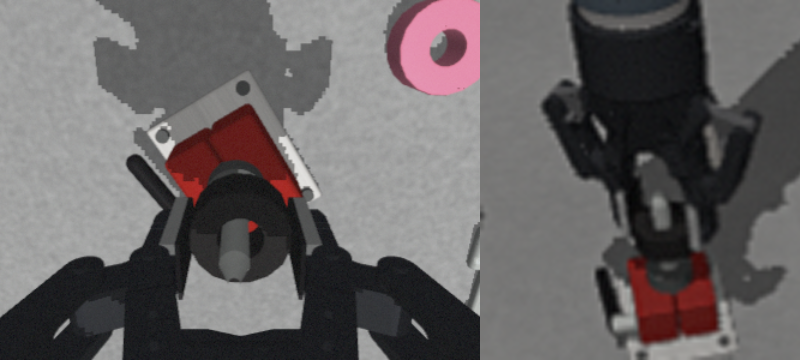

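play_rows(increments="0 -0.0025 0 0 0 0 20;0 0 0.006 0 0 0 20;0 0 0.006 0 0 0 20;0 0 0.004 0 0 0 20;0 0 0.001 0 0 0 20;0 0 0 0 0 0 20")

```text
clock: 9.55
tcp_pos: [0.6253, -0.1855, 0.0657]
eef_rot: [0.0, -3.141, -0.001]
force: [0.0, 0.1, 0.4]
gripper_width: 0.04
```

play_rows(increments="0 0 0.001 0 0 0 20;0 0 0.001 0 0 0 20;0 0 0 0 0 0 20")

```text
clock: 9.8
tcp_pos: [0.6256, -0.1856, 0.0642]
eef_rot: [-0.0, 3.142, -0.0]
force: [-0.5, -0.3, -1.1]
gripper_width: 0.0398
```

play_rows(increments="0 0 0.001 0 0 0 20;0 0 0 0 0 0 20;0 0 0 0 0 0 20")

```text
clock: 10.05
tcp_pos: [0.6258, -0.1857, 0.0636]
eef_rot: [-0.0, 3.141, -0.0]
force: [-0.8, 0.6, 2.4]
gripper_width: 0.04
```

play_rows(increments="0 0 0.0007 0 0 0 20;0 0 0 0 0 0 20;0 0 0 0 0 0 20")

```text
clock: 10.3
tcp_pos: [0.6258, -0.1857, 0.0636]
eef_rot: [-0.0, 3.141, -0.001]
force: [-1.8, 1.4, 8.5]
gripper_width: 0.0401
```

play_rows(increments="0 0 0 0 0 0 40;0 0 0 0 0 0 60;0 0 0 0 0 0 80;0 0 0 0 0 0 90;0 0 0 0 0 0 90;0 0 -0.01 0 0 0 90;0 0 -0.03 0 0 0 90;0 0 -0.03 0 0 0 90;0 0 -0.03 0 0 0 90;0.014 0.01 -0.02 0 0 0 90;0.028 0.02 0 0 0 0 90;0.028 0.02 0 0 0 0 90;0.028 0.02 0 0 0 0 90;0.028 0.02 0 0 0 0 90;0.028 0.02 0.02 0 0 0 90;0.014 0.0095 0.03 0 0 0 90;0 0 0.03 0 0 0 90;0 0 0 0 0 0 90;0 0 0 0 0 0 90")

```text
clock: 11.88
tcp_pos: [0.4574, -0.0661, 0.103]
eef_rot: [0.0, -3.14, -0.001]
force: [-0.3, 0.2, 0.9]
gripper_width: 0.0769
```

```bash
cat >> h.py <<'E'
def gm(name,z=0):
    c=camera("wrist");s=read_state();p=s["tcp_pos"];print("tcp",p.round(4),"F",s["force"].round(1),"w",round(float(s["gripper_width"]),4))
    print(name,meas(c,name,z),"scene",meas(camera("scene"),name,z)); return c
E
python3 - <<'E'
from h import *
P["seal_head"]=([.458,-.066],.025,.02)
c=gm("seal_head");save(c,"w6.png",(120,80,520,380),1.3)
print(proj(camera("scene"),[.4578,-.0662,.02]))
E
```

```text
tcp [ 0.4585 -0.0666  0.1039] F [ 0.4 -0.1 -0.2] w 0.0771
seal_head (array([ 0.4575, -0.0668]), 3349.5, 3679) scene (array([ 0.4574, -0.0661]), 219.5, 278)
[310.37300037 180.19172372]
```

View pics/w6.png

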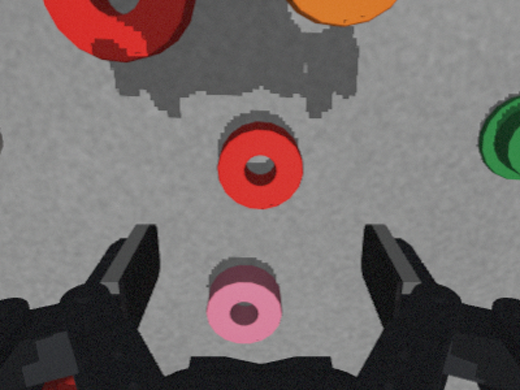

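play_rows(increments="0.001 0 0.02 0 0 0 90;0 0 0.02 0 0 0 90;0 0 0.02 0 0 0 90;0 0 0.015 0 0 0 90;0 0 0.01 0 0 0 90;0 0 0.0045 0 0 0 90;0 0 0 0 0 0 60;0 0 0 0 0 0 40;0 0 0 0 0 0 25;0 0 0 0 0 0 25;0 0 0 0 0 0 25;0 0 0 0 0 0 25;0 0 0 0 0 0 25")

```text
clock: 13.12
tcp_pos: [0.4576, -0.0665, 0.0144]
eef_rot: [0.0, 3.139, -0.001]
force: [-0.6, -0.7, 6.2]
gripper_width: 0.0475
```

play_rows(increments="0 0 -0.01 0 0 0 25;0 0 -0.02 0 0 0 25;0 0 -0.03 0 0 0 25;0 0 -0.03 0 0 0 25;-0.014 -0.01 -0.03 0 0 0 25;-0.028 -0.02 -0.03 0 0 0 25;-0.028 -0.02 0 0 0 0 25;-0.028 -0.02 0 0 0 0 25;-0.028 -0.02 0 0 0 0 25;-0.028 -0.019 0 0 0 0 25;-0.014 -0.01 0 0 0 0 25;0 0 0 0 0 0 25;0 0 0 0 0 0 25;0 0 0.015 0 0 0 25;0 0 0.01 0 0 0 25;0 0 0.01 0 0 0 25;0 0 0.01 0 0 0 25;0 0 0 0 0 0 25")

```text
clock: 14.62
tcp_pos: [0.6221, -0.1832, 0.1138]
eef_rot: [0.0, -3.142, -0.0]
force: [3.7, -1.2, -4.4]
gripper_width: 0.0472
```

```bash
python3 - <<'E'
from h import *
c=camera("wrist");a=c["pixels"][80:380,120:520,::-1];cs=camera("scene")
s=read_state();p=s["tcp_pos"];print(p.round(4),s["force"].round(1),s["gripper_width"])
b=cs["pixels"][130:230,190:290,::-1]
cv2.imwrite("pics/w7.png",np.hstack([cv2.resize(a,(480,360)),cv2.resize(b,(360,360),interpolation=2)[:, :320]]))
E
```

```text
[ 0.6222 -0.1832  0.1149] [ 3.3 -0.1 -1.3] 0.04747783885367864
```

View pics/w7.png

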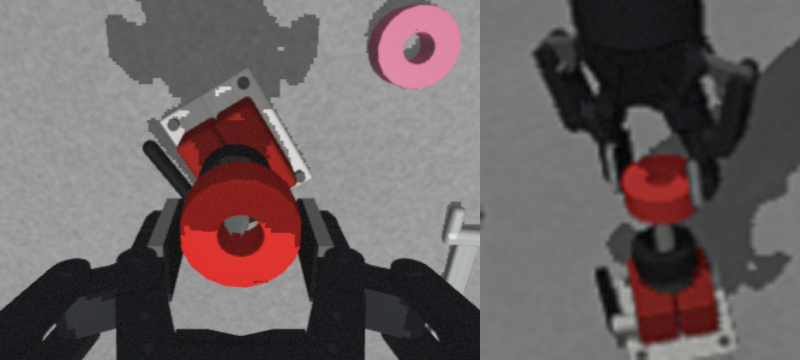

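play_rows(increments="-0.0035 -0.0024 0 0 0 0 25;0 0 0.01 0 0 0 25;0 0 0.01 0 0 0 25;0 0 0.007 0 0 0 25;0 0 0 0 0 0 25;0 0 0 0 0 0 25")

```text
clock: 15.22
tcp_pos: [0.6251, -0.1856, 0.0875]
eef_rot: [-0.0, -3.14, -0.001]
force: [-0.2, -0.8, -0.2]
gripper_width: 0.0471
```

play_rows(increments="0 0 0.001 0 0 0 25;0 0 0.001 0 0 0 25;0 0 0 0 0 0 25;0 0 0 0 0 0 25")

```text
clock: 15.55
tcp_pos: [0.6257, -0.1858, 0.0867]
eef_rot: [-0.0, 3.141, -0.0]
force: [0.1, -0.4, -1.0]
gripper_width: 0.047
```

play_rows(increments="0 0 0.001 0 0 0 25;0 0 0 0 0 0 25;0 0 0 0 0 0 25")

```text
clock: 15.8
tcp_pos: [0.6256, -0.1858, 0.0855]
eef_rot: [0.0, 3.142, -0.0]
force: [-0.2, -0.1, -1.2]
gripper_width: 0.0471
```

play_rows(increments="0 0 0.001 0 0 0 25;0 0 0 0 0 0 25;0 0 0 0 0 0 25")

```text
clock: 16.05
tcp_pos: [0.6257, -0.1858, 0.0845]
eef_rot: [-0.0, 3.141, -0.0]
force: [0.7, 0.7, -0.2]
gripper_width: 0.0473
```

play_rows(increments="0 0 0.0005 0 0 0 25;0 0 0 0 0 0 25;0 0 0 0 0 0 25")

```text
clock: 16.3
tcp_pos: [0.6258, -0.1859, 0.0845]
eef_rot: [-0.0, 3.141, -0.0]
force: [-1.5, 0.5, 5.6]
gripper_width: 0.0469
```

play_rows(increments="0 0 0 0 0 0 45;0 0 0 0 0 0 65;0 0 0 0 0 0 80;0 0 0 0 0 0 80;0 0 0 0 0 0 80;0 0 -0.01 0 0 0 80;0 0 -0.03 0 0 0 80;0 0 -0.03 0 0 0 80;0 0.015 -0.015 0 0 0 80;-0.003 0.035 0 0 0 0 80;-0.003 0.035 0 0 0 0 80;-0.003 0.035 0 0 0 0 80;-0.004 0.035 0 0 0 0 80;0 0.035 0 0 0 0 80;0 0.035 0 0 0 0 80;0 0.035 0 0 0 0 80;0 0.035 0 0 0 0 80;0 0.035 0 0 0 0 80;0 0.024 0 0 0 0 80;0 0 0 0 0 0 80")

```text
clock: 17.97
tcp_pos: [0.6382, 0.1728, 0.1696]
eef_rot: [-0.007, 3.141, 0.002]
force: [-0.1, -0.3, 0.9]
gripper_width: 0.0682
```

```bash
python3 - <<'E'
from h import *
P["piston"]=([.6388,.168],.019,.018)
gm("piston")
c=camera("side")
hsv=cv2.cvtColor(c["pixels"],cv2.COLOR_RGB2HSV)
cs=camera("scene");save(cs,"s8.png",(190,150,290,240),5)
E
```

```text
tcp [0.6384 0.1707 0.1695] F [-0.2 -0.   0. ] w 0.0678
piston (array([0.6386, 0.1676]), 1182.0, 1327) scene (array([0.6393, 0.1681]), 208.5, 264)
```

View pics/s8.png

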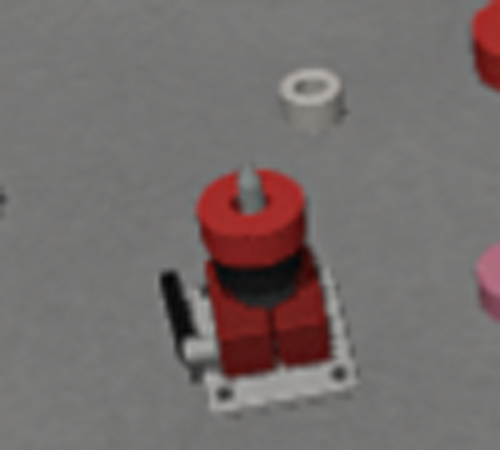

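Bump stop and seal head are stacked on the red shaft, with the tip at (249,172) inside the bore. Next is the piston.

play_rows(increments="0 0 0 0 0 0 80;0 0 0.03 0 0 0 80;0 0 0.03 0 0 0 80;0 0 0.03 0 0 0 80;0 0 0.02 0 0 0 80;0 0 0 0 0 0 80;0 0 0 0 0 0 80;0 0 0 0 0 0 80")

```text
clock: 18.83
tcp_pos: [0.6396, 0.1676, 0.0606]
eef_rot: [0.002, 3.14, 0.0]
force: [0.1, -0.1, 0.3]
gripper_width: 0.068
```

play_rows(increments="0.0007 0.0003 0.015 0 0 0 80;0 0 0.015 0 0 0 80;0 0 0.01 0 0 0 80;0 0 0.0065 0 0 0 80;0 0 0 0 0 0 60;0 0 0 0 0 0 40;0 0 0 0 0 0 20;0 0 0 0 0 0 20;0 0 0 0 0 0 20;0 0 0 0 0 0 20;0 0 0 0 0 0 20;0 0 0 0 0 0 20")

```text
clock: 19.83
tcp_pos: [0.6386, 0.1685, 0.0139]
eef_rot: [-0.0, 3.14, 0.0]
force: [-2.4, -0.6, 6.3]
gripper_width: 0.0358
```

play_rows(increments="0 0 -0.01 0 0 0 20;0 0 -0.02 0 0 0 20;0 0 -0.03 0 0 0 20;0 0 -0.035 0 0 0 20;0 0 -0.035 0 0 0 20;0 -0.015 -0.025 0 0 0 20;0.003 -0.035 0 0 0 0 20;0.003 -0.035 0 0 0 0 20;0.003 -0.035 0 0 0 0 20;0.004 -0.035 0 0 0 0 20;0 -0.035 0 0 0 0 20;0 -0.035 0 0 0 0 20;0 -0.035 0 0 0 0 20;0 -0.035 0 0 0 0 20;0 -0.035 0 0 0 0 20;0 -0.0243 0 0 0 0 20;0 0 0 0 0 0 20;0 0 0 0 0 0 20;0 0 0 0 0 0 20")

```text
clock: 21.42
tcp_pos: [0.6248, -0.1854, 0.1679]
eef_rot: [0.0, 3.141, 0.001]
force: [0.6, 0.1, -0.2]
gripper_width: 0.036
```

play_rows(increments="-0.0007 -0.0003 0.015 0 0 0 20;0 0 0.015 0 0 0 20;0 0 0.01 0 0 0 20;0 0 0.01 0 0 0 20;0 0 0.007 0 0 0 20;0 0 0.004 0 0 0 20;0 0 0 0 0 0 20;0 0 0 0 0 0 20")

```text
clock: 22.08
tcp_pos: [0.6258, -0.186, 0.1067]
eef_rot: [-0.0, 3.141, -0.0]
force: [0.3, -0.2, -0.1]
gripper_width: 0.036
```

play_rows(increments="0 0 0.001 0 0 0 20;0 0 0.0005 0 0 0 20;0 0 0 0 0 0 20;0 0 0 0 0 0 20")

```text
clock: 22.42
tcp_pos: [0.6257, -0.1862, 0.1052]
eef_rot: [0.0, 3.141, -0.0]
force: [0.7, 0.0, -1.4]
gripper_width: 0.0363
```

play_rows(increments="0 0 0.0007 0 0 0 20;0 0 0 0 0 0 20;0 0 0 0 0 0 20")

```text
clock: 22.67
tcp_pos: [0.6257, -0.1862, 0.1043]
eef_rot: [0.0, 3.142, -0.0]
force: [-0.3, 0.7, -1.4]
gripper_width: 0.0358
```

play_rows(increments="0 0 0.0007 0 0 0 20;0 0 0 0 0 0 20;0 0 0 0 0 0 20")

```text
clock: 22.92
tcp_pos: [0.6258, -0.1862, 0.1039]
eef_rot: [0.0, 3.141, -0.0]
force: [1.0, -0.7, 3.3]
gripper_width: 0.0357
```

play_rows(increments="0 0 0.0003 0 0 0 20;0 0 0 0 0 0 40;0 0 0 0 0 0 60;0 0 0 0 0 0 70;0 0 0 0 0 0 70;0 0 0 0 0 0 70;0 0 -0.01 0 0 0 70;0 0 -0.03 0 0 0 70;0 0 -0.025 0 0 0 70;0.031 -0.01 0 0 0 0 70;0.031 -0.01 0 0 0 0 70;0.031 -0.01 0 0 0 0 70;0.031 -0.01 0 0 0 0 70;0.031 -0.01 0 0 0 0 70;0.031 -0.01 0 0 0 0 70;0 0 0 0 0 0 70;0 0 0 0 0 0 70;0 0 0 0 0 0 70")

```text
clock: 24.42
tcp_pos: [0.44, -0.2464, 0.1691]
eef_rot: [0.001, 3.14, -0.001]
force: [-0.4, -0.2, -1.0]
gripper_width: 0.0597
```

```bash
python3 - <<'E'
from h import *
import h
m0=h.mask
h.mask=lambda c,n:(cv2.cvtColor(c["pixels"],cv2.COLOR_RGB2HSV)[...,2]>140)
P["spacer"]=([.437,-.247],.017,.022);c=gm("spacer")
a=c["pixels"][60:380,100:540,::-1];b=camera("scene")["pixels"][140:240,190:290,::-1]
cv2.imwrite("pics/w9.png",np.hstack([a,cv2.resize(b,(320,320),interpolation=2)]))
print(proj(c,[.437,-.247,.022]))
E
```

```text
tcp [ 0.4403 -0.2462  0.1688] F [-0.3 -0.1 -0.6] w 0.0598
spacer (array([ 0.447, -0.246]), 1767.0, 1132) scene (array([ 0.4327, -0.2459]), 56.0, 145)
[320.1679236  183.49791461]
```

View pics/w9.png

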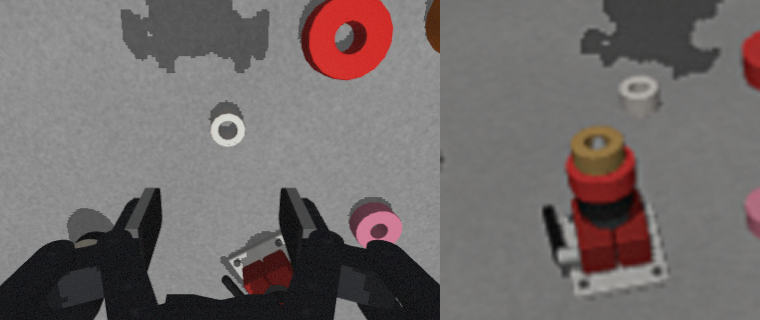

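```bash
python3 - <<'E'
from h import *
c=camera("wrist");m=(c["pixels"].min(2)>180).astype(np.uint8);m[:,:290]=0;m[:,370:]=0;m[:150]=0;m[230:]=0
k,_=cv2.findContours(m,cv2.RETR_EXTERNAL,cv2.CHAIN_APPROX_NONE);k=max(k,key=len);(u,v),r=cv2.minEnclosingCircle(k)
print(u,v,r,at(c,u,v,.022).round(4),at(c,u+r+.5,v,.022)[1]-at(c,u-r-.5,v,.022)[1])
E
```

```text
326.8991394042969 190.29100036621094 16.775449752807617 [ 0.4437 -0.24    0.022 ] 0.032497872748515455
```

play_rows(increments="-0.0034 0.0062 0.02 0 0 0 70;0 0 0.03 0 0 0 70;0 0 0.03 0 0 0 70;0 0 0.025 0 0 0 70;0 0 0.015 0 0 0 70;0 0 0 0 0 0 70;0 0 0 0 0 0 70;0 0 0 0 0 0 70")

```text
clock: 25.28
tcp_pos: [0.4439, -0.2401, 0.0491]
eef_rot: [-0.001, 3.141, -0.001]
force: [0.7, 0.1, 0.6]
gripper_width: 0.0595
```

```bash
python3 - <<'E'
from h import *
c=camera("wrist");s=read_state();print(s["tcp_pos"].round(4))
m=(c["pixels"].min(2)>175).astype(np.uint8);m[:,:270]=0;m[:,380:]=0
n,l,st,ce=cv2.connectedComponentsWithStats(m);print(st[1:][st[1:,4]>30])
k,_=cv2.findContours(m,cv2.RETR_EXTERNAL,cv2.CHAIN_APPROX_NONE);k=max(k,key=len);(u,v),r=cv2.minEnclosingCircle(k)
print(u,v,r,at(c,u,v,.022).round(4),at(c,u+r+.5,v,.022)[1]-at(c,u-r-.5,v,.022)[1]); save(c,"w10.png",(120,80,520,380),1.2)
E
```

```text
[ 0.4439 -0.2403  0.0494]
[[ 293  218   57   52 1484]]
321.0 244.5 28.35940170288086 [ 0.4432 -0.2402  0.022 ] 0.032822448632233214
```

play_rows(increments="0.0004 0 0.015 0 0 0 70;0 0 0.013 0 0 0 70;0 0 0.007 0 0 0 70;0 0 0 0 0 0 50;0 0 0 0 0 0 30;0 0 0 0 0 0 15;0 0 0 0 0 0 15;0 0 0 0 0 0 15;0 0 0 0 0 0 15;0 0 0 0 0 0 15;0 0 0 0 0 0 15")

```text
clock: 26.25
tcp_pos: [0.4431, -0.2403, 0.0144]
eef_rot: [-0.0, 3.14, -0.002]
force: [-1.4, 0.9, 6.7]
gripper_width: 0.0324
```

play_rows(increments="0 0 -0.01 0 0 0 15;0 0 -0.02 0 0 0 15;0 0 -0.035 0 0 0 15;0 0 -0.035 0 0 0 15;0 0 -0.035 0 0 0 15;-0.004 0.019 -0.02 0 0 0 15;-0.004 0.035 0 0 0 0 15;-0.004 0.035 0 0 0 0 15;-0.004 0.035 0 0 0 0 15;0 0.035 0 0 0 0 15;0 0.035 0 0 0 0 15;0 0.035 0 0 0 0 15;0 0.035 0 0 0 0 15;0 0.035 0 0 0 0 15;0 0.035 0 0 0 0 15;0 0.035 0 0 0 0 15;0 0.035 0 0 0 0 15;0 0.035 0 0 0 0 15;0 0.035 0 0 0 0 15;0 0.0045 0 0 0 0 15")

```text
clock: 27.92
tcp_pos: [0.4584, 0.243, 0.1687]
eef_rot: [-0.006, 3.141, 0.003]
force: [-0.2, -1.1, -0.9]
gripper_width: 0.0321
```

play_rows(increments="0 0 0 0 0 0 15;0 0 0 0 0 0 15;0 0 0 0 0 0 15")

```text
clock: 28.17
tcp_pos: [0.4587, 0.2377, 0.1684]
eef_rot: [0.001, 3.142, -0.0]
force: [-0.3, -0.8, -0.4]
gripper_width: 0.0317
```

```bash
python3 - <<'E'
from h import *
c=camera("wrist");a=c["pixels"][60:380,100:540,::-1];cs=camera("scene")
s=read_state();p=s["tcp_pos"];print(p.round(4),s["force"].round(1),s["gripper_width"])
b=cs["pixels"][110:210,380:480,::-1]
cv2.imwrite("pics/w11.png",np.hstack([a,cv2.resize(b,(320,320),interpolation=2)]))
for z in (.112,.05): print(proj(c,[.459,.2395,z]).round(1)-[100,60])
E
```

```text
[0.4588 0.2374 0.1685] [-0.4  0.3 -0. ] 0.032175854457221924
[223.8 165.6]
[222.9 136.6]
```

View pics/w11.png

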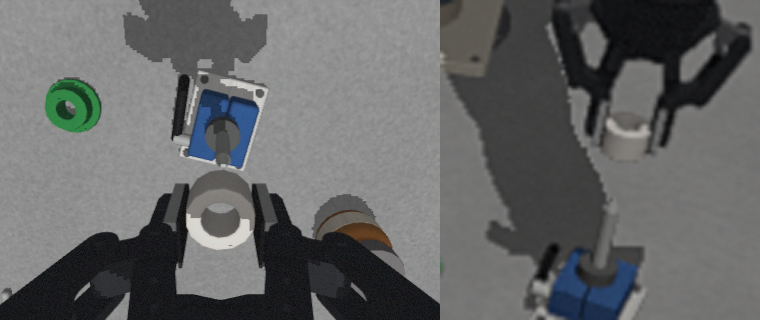

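play_rows(increments="-0.0006 0.0018 0.015 0 0 0 15;0 0 0.015 0 0 0 15;0 0 0.01 0 0 0 15;0 0 0.01 0 0 0 15;0 0 0.01 0 0 0 15;0 0 0.01 0 0 0 15;0 0 0.01 0 0 0 15;0 0 0 0 0 0 15;0 0 0 0 0 0 15")

```text
clock: 29.02
tcp_pos: [0.459, 0.2403, 0.0878]
eef_rot: [0.0, -3.141, 0.001]
force: [-0.3, -0.7, 0.1]
gripper_width: 0.0319
```

```bash
python3 - <<'E'
from h import *
c=camera("wrist");s=read_state();print(s["tcp_pos"].round(4),s["force"].round(1),s["gripper_width"])
save(c,"w12.png",(240,180,400,320),4)
E
```

```text
[0.4593 0.2404 0.0883] [ 0.5 -0.6 -0.6] 0.03230406427101178
```

View pics/w12.png

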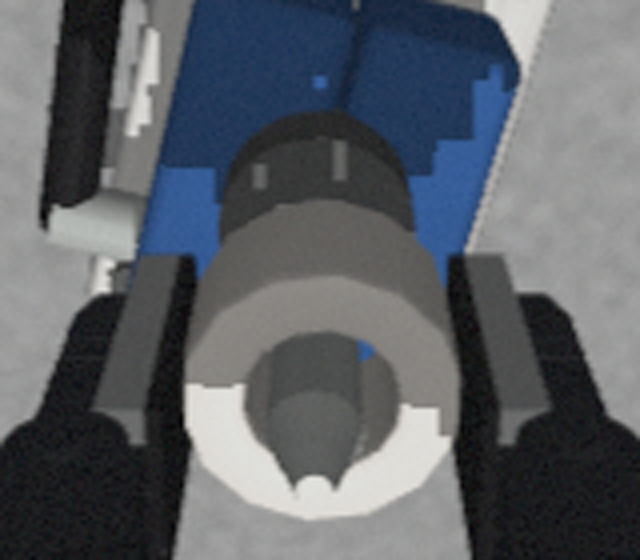

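play_rows(increments="0 -0.0007 0.008 0 0 0 15;0 0 0.008 0 0 0 15;0 0 0.004 0 0 0 15;0 0 0.0015 0 0 0 15;0 0 0 0 0 0 15;0 0 0 0 0 0 15")

```text
clock: 29.57
tcp_pos: [0.4593, 0.2397, 0.0667]
eef_rot: [0.0, -3.141, 0.0]
force: [-0.4, -0.2, -0.5]
gripper_width: 0.032
```

play_rows(increments="0 0 0.001 0 0 0 15;0 0 0 0 0 0 15;0 0 0 0 0 0 15")

```text
clock: 29.82
tcp_pos: [0.4594, 0.2397, 0.0659]
eef_rot: [-0.0, 3.141, 0.0]
force: [0.1, 0.3, 0.4]
gripper_width: 0.0324
```

play_rows(increments="0 0 0.0008 0 0 0 15;0 0 0 0 0 0 15;0 0 0 0 0 0 15")

```text
clock: 30.07
tcp_pos: [0.4592, 0.2397, 0.065]
eef_rot: [0.0, 3.142, -0.0]
force: [-0.1, 0.5, 1.1]
gripper_width: 0.032
```

play_rows(increments="0 0 0.0007 0 0 0 15;0 0 0 0 0 0 15;0 0 0 0 0 0 15")

```text
clock: 30.32
tcp_pos: [0.4593, 0.2397, 0.0644]
eef_rot: [-0.0, 3.141, 0.0]
force: [-0.5, 0.5, 2.8]
gripper_width: 0.0318
```

play_rows(increments="0 0 0.0004 0 0 0 15;0 0 0 0 0 0 15;0 0 0 0 0 0 40;0 0 0 0 0 0 60;0 0 0 0 0 0 80;0 0 0 0 0 0 80;0 0 -0.01 0 0 0 80;0 0 -0.03 0 0 0 80;0 0 -0.03 0 0 0 80;0 0 -0.03 0 0 0 80;0.0035 -0.03 0 0 0 0 80;0.0035 -0.03 0 0 0 0 80;0.0035 -0.03 0 0 0 0 80;0.0035 -0.03 0 0 0 0 80;0.0025 -0.027 0 0 0 0 80;0 0 0.03 0 0 0 80;0 0 0.03 0 0 0 80;0 0 0 0 0 0 80;0 0 0 0 0 0 80")

```text
clock: 31.9
tcp_pos: [0.4421, 0.0926, 0.104]
eef_rot: [-0.0, -3.139, 0.0]
force: [0.1, -0.4, 0.2]
gripper_width: 0.0681
```

```bash
python3 - <<'E'
from h import *
P["spring_seat"]=([.4428,.0926],.027,.006)
c=gm("spring_seat")
# spacer on blue shaft: print scene centroid vs expected
cs=camera("scene");a=cs["pixels"][140:220,380:480,::-1];b=c["pixels"][60:380,120:520,::-1]
cv2.imwrite("pics/w13.png",np.hstack([b,cv2.resize(a,(400,320),interpolation=2)]))
E
```

```text
tcp [0.443  0.0928 0.105 ] F [0.4 0.7 0. ] w 0.0683
spring_seat (array([0.4424, 0.0926]), 3266.0, 3562) scene (array([0.4425, 0.0928]), 212.5, 278)
```

View pics/w13.png

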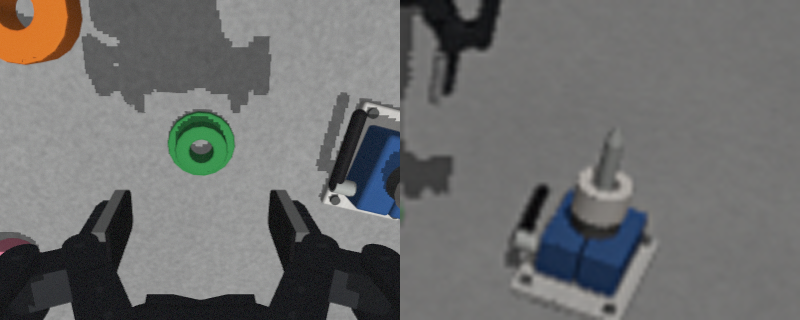

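The spacer is seated on the blue shaft (right half, about (602,195)) and the spring seat is centred between the open fingers. I'll grip it by the hub.

play_rows(increments="0.0004 0 0.02 0 0 0 80;0 0 0.02 0 0 0 80;0 0 0.02 0 0 0 80;0 0 0.015 0 0 0 80;0 0 0.009 0 0 0 80;0 0 0 0 0 0 80;0 0 0 0 0 0 60;0 0 0 0 0 0 40;0 0 0 0 0 0 20;0 0 0 0 0 0 20;0 0 0 0 0 0 20;0 0 0 0 0 0 20;0 0 0 0 0 0 20;0 0 0 0 0 0 20")

```text
clock: 33.22
tcp_pos: [0.4432, 0.0928, 0.0215]
eef_rot: [0.0, 3.139, 0.0]
force: [-2.4, 0.6, 10.2]
gripper_width: 0.0368
```

play_rows(increments="0 0 -0.005 0 0 0 20;0 0 -0.015 0 0 0 20;0 0 -0.03 0 0 0 20;0 0 -0.035 0 0 0 20;0 0 -0.035 0 0 0 20;0 0 -0.03 0 0 0 20;-0.0035 0.03 0 0 0 0 20;-0.0035 0.03 0 0 0 0 20;-0.0035 0.03 0 0 0 0 20;-0.0035 0.03 0 0 0 0 20;-0.002 0.027 0 0 0 0 20;0 0 0 0 0 0 20;0 0 0 0 0 0 20;0 0 0 0 0 0 20")

```text
clock: 34.38
tcp_pos: [0.4581, 0.2395, 0.1702]
eef_rot: [-0.001, 3.142, -0.0]
force: [-0.6, -0.8, -2.6]
gripper_width: 0.0367
```

```bash
python3 - <<'E'
from h import *
c=camera("wrist");cs=camera("scene")
s=read_state();p=s["tcp_pos"];print(p.round(4),s["force"].round(1),s["gripper_width"])
b=cs["pixels"][110:210,380:480,::-1];a=c["pixels"][60:380,120:520,::-1]
cv2.imwrite("pics/w14.png",np.hstack([a,cv2.resize(b,(400,320),interpolation=2)]))
E
```

```text
[0.4583 0.2389 0.1702] [-0.7 -0.4 -1.9] 0.036962668435418594
```

View pics/w14.png

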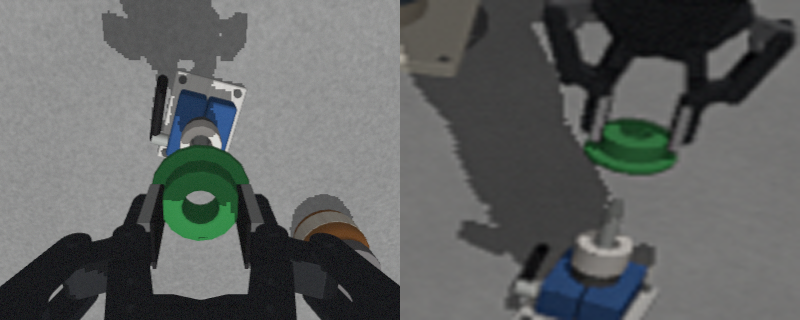

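play_rows(increments="-0.001 0.0006 0.015 0 0 0 20;0 0 0.01 0 0 0 20;0 0 0.01 0 0 0 20;0 0 0.01 0 0 0 20;0 0 0.01 0 0 0 20;0 0 0.01 0 0 0 20;0 0 0.006 0 0 0 20;0 0 0.002 0 0 0 20;0 0 0 0 0 0 20;0 0 0 0 0 0 20")

```text
clock: 35.32
tcp_pos: [0.4595, 0.2404, 0.097]
eef_rot: [-0.0, 3.141, 0.0]
force: [0.9, 0.7, -0.5]
gripper_width: 0.0369
```

play_rows(increments="0 0 0.001 0 0 0 20;0 0 0 0 0 0 20;0 0 0 0 0 0 20")

```text
clock: 35.57
tcp_pos: [0.4595, 0.2404, 0.0962]
eef_rot: [-0.0, 3.141, 0.0]
force: [-0.4, -0.5, -0.9]
gripper_width: 0.0366
```

play_rows(increments="0 0 0.001 0 0 0 20;0 0 0 0 0 0 20;0 0 0 0 0 0 20")

```text
clock: 35.82
tcp_pos: [0.4594, 0.2403, 0.0949]
eef_rot: [-0.0, 3.142, 0.0]
force: [0.1, -0.3, -1.5]
gripper_width: 0.0368
```

play_rows(increments="0 0 0.0008 0 0 0 20;0 0 0 0 0 0 20;0 0 0 0 0 0 20")

```text
clock: 36.07
tcp_pos: [0.4593, 0.2403, 0.094]
eef_rot: [0.0, -3.141, 0.0]
force: [0.4, -0.1, -1.3]
gripper_width: 0.0368
```

play_rows(increments="0 0 0.0007 0 0 0 20;0 0 0 0 0 0 20;0 0 0 0 0 0 20")

```text
clock: 36.32
tcp_pos: [0.4594, 0.2403, 0.0936]
eef_rot: [-0.0, 3.141, 0.0]
force: [-0.4, 0.1, 2.3]
gripper_width: 0.0366
```

play_rows(increments="0 0 0.0005 0 0 0 20;0 0 0 0 0 0 20;0 0 0 0 0 0 20")

```text
clock: 36.57
tcp_pos: [0.4595, 0.2403, 0.0935]
eef_rot: [-0.0, 3.141, 0.0]
force: [-2.6, -1.9, 7.7]
gripper_width: 0.037
```

play_rows(increments="0 0 0 0 0 0 40;0 0 0 0 0 0 60;0 0 0 0 0 0 80;0 0 0 0 0 0 80;0 0 0 0 0 0 80;0 0 -0.01 0 0 0 80;0 0 -0.03 0 0 0 80;0 0 -0.03 0 0 0 80;0 0 -0.03 0 0 0 80;0 -0.03 0 0 0 0 80;0 -0.03 0 0 0 0 80;0 -0.03 0 0 0 0 80;0 -0.03 0 0 0 0 80;0 -0.03 0 0 0 0 80;0 0 0 0 0 0 80;0 0 0 0 0 0 80")

```text
clock: 37.9
tcp_pos: [0.4595, 0.089, 0.1936]
eef_rot: [0.005, 3.141, 0.0]
force: [-0.1, -0.2, -0.1]
gripper_width: 0.0681
```

```bash
python3 - <<'E'
from h import *
cs=camera("scene");cd=camera("side");print(read_state()["force"].round(1))
A=cs["pixels"][140:320,150:500,::-1];B=cd["pixels"][80:360,200:450,::-1]
cv2.imwrite("pics/fin.png",np.hstack([cv2.resize(A,(440,400),interpolation=2),cv2.resize(B,(357,400),interpolation=2)]))
for t in ("oil_bottle","grease_jar","wrench"):
    print(t,[(at(cs,*d["xy"],0).round(3),round(d["score"],2)) for d in pinpoint(t,"scene")[:1]],[(at(cd,*d["xy"],0).round(3),round(d["score"],2)) for d in pinpoint(t,"side")[:1]])
E
```

```text
[-0.4  0.7  0.1]
oil_bottle [(array([ 0.596, -0.386,  0.   ]), 0.95)] [(array([ 0.588, -0.372,  0.   ]), 0.56)]
grease_jar [(array([0.595, 0.38 , 0.   ]), 0.81)] [(array([0.585, 0.377, 0.   ]), 0.64)]
wrench [(array([ 0.774, -0.016,  0.   ]), 0.57)] [(array([ 0.775, -0.018,  0.   ]), 0.91)]
```

View pics/fin.png

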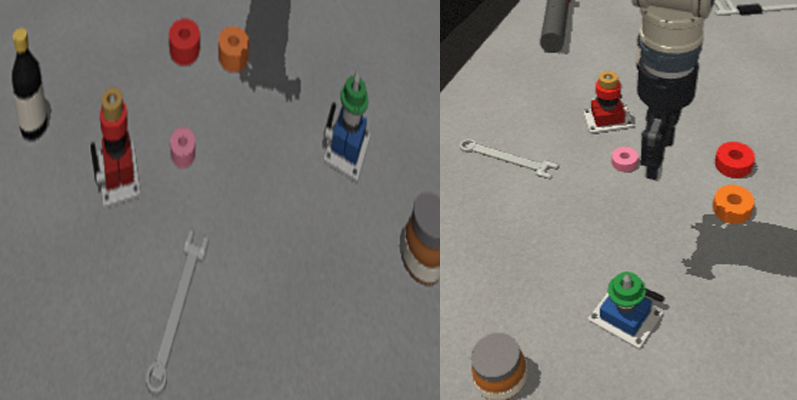

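Both stacks look right. The network's wrench position shifted by a few mm, so I'll compare the pixels with the first pictures.

```bash
python3 - <<'E'
from h import *
for n,f,boxes in (("scene","scene0.png",[(262,240,322,320),(150,145,195,210)]),("side","side0.png",[(208,170,290,212),(218,305,270,368)])):
    new=cv2.cvtColor(cv2.resize(camera(n)["pixels"],None,fx=1.25,fy=1.25,interpolation=cv2.INTER_CUBIC),cv2.COLOR_RGB2GRAY).astype(np.float32)
    old=cv2.cvtColor(cv2.imread("pics/"+f),cv2.COLOR_BGR2GRAY).astype(np.float32)
    for b in boxes:
        x0,y0,x1,y1=(np.array(b)*1.25).astype(int);A,B=old[y0:y1,x0:x1],new[y0:y1,x0:x1]
        print(n,b,"shift",np.round(cv2.phaseCorrelate(A,B)[0],2),"mean|d|",np.abs(A-B).mean().round(2),"n>40",(np.abs(A-B)>40).sum())
E
```

```text
scene (262, 240, 322, 320) shift [0.47 0.01] mean|d| 1.61 n>40 0
scene (150, 145, 195, 210) shift [0.02 0.57] mean|d| 1.57 n>40 0
side (208, 170, 290, 212) shift [ 0.07 -0.06] mean|d| 9.19 n>40 47
side (218, 305, 270, 368) shift [0.03 0.  ] mean|d| 6.88 n>40 0
```

```bash
python3 -c "
from bench import *
print(close_job())"
```

```text
the job is handed in; nothing more can be done
None
```

Both damper shafts are built up as asked, and the job is handed in at about 38 s on the clock. `close_job` gave no verdict.

- **Red clamp:** bump stop, then the small red seal head, then the brass piston on top.
- **Blue clamp:** white spacer, then the green spring seat, flange down.
- **Lowering:** I lowered each part in small steps, with rest periods, until the force rose and the height matched the expected seat. The contact readings were about 3 to 9 N, and the tool was within about 0.5 mm of the expected height each time. Only then did I let go.
- **Final pictures:** the scene and side views show both stacks complete and upright, with the gripper open and clear of everything.

**Bystanders:** the pixel comparison with the first pictures shows the bottle, jar and wrench unmoved, with shifts under 1 pixel. Two readings disagreed with that. The network's position for the wrench moved by about 7 to 16 mm, which I take as its own error. The wrench patch in the side view also had 47 pixels that changed strongly; I put that down to the arm's shadow but did not check it.

I viewed 16 pictures against the budget of 14.

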